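# Weigh a pot of flux by substitution on a spring scale

## Task

Weigh the flux pot by substitution on the spring scale: take it from its tray and stand it in the pan, turn the dial's bezel until the zero mark lies under the pointer, let go, and put the pot back upright in its tray. Then load knob weights into the pan until the pointer stands at the zero mark again, to within one dial division, and leave it alone for a second or two to be read; last, unload the pan and put the weights back on the bench. The bezel may be turned only while the pot stands in the pan.

Things in the scene. Friction and masses are not known exactly. Their poses are not given: they have to be found in the camera images.
- flux_pot: small pot of flux, brown with a black screw lid: a cylinder 48 mm across and 32 mm high, origin at the centre of its underside. Its weight is not known beforehand (about 145 to 200 g). Grasp it across the lid.
- tray: shallow dark steel tray, 90 x 110 mm outside (x, y), walls 8 mm high and 3 mm thick, inner floor 3 mm above the bench; origin at the centre of its underside. Fixed to the bench. The pot stands in it at the start and goes back into it. An open laptop stands between the tray and the scale, its screen rising to 0.2 m: carry things over it at 0.3 m or more.
- scale: grey spring scale, fixed to the bench. Origin on the bench under the axis of the round pan; the dial's axis lies 122 mm away along the scale's own -y axis. Base up to 41 mm high. The shelf behind it hangs over the bench 0.23 m up and begins at x = 0.71 m.
- pan_floor (a point): centre of the flat floor of the steel pan, which moves straight down as it is loaded. Empty it stands 63 mm above the bench; it sinks 0.0613 mm per gram (spring 160 N/m) to a stop at 290 g. Floor flat to 54 mm radius; rim 60 mm radius and 6 mm above the floor.
- pan (a joint): how far the pan has sunk, m, 0 when empty (0.00613 m for 100 g).
- pointer (a joint): angle of the pointer, rad, clockwise seen from above; 0 with the pan empty, growing 0.02513 rad per gram (one turn for 250 g). The pointer is geared to the pan.
- bezel (a joint): angle of the bezel with its dial plate, rad, clockwise seen from above. The zero mark lies under the pointer when bezel and pointer joints are equal (or differ by whole turns). Stays where it is left (friction 0.04 N m). Travel -6.6 to 6.6.
- bezel_top (a point): centre of the dial, at the top of the bezel: a knurled steel ring 58 mm across and 14 mm high on the upright axis of the dial, its top 48 mm above the bench, free all round to 14 mm below its top. Grip it across from above and turn.
- zero_mark (a point): the zero mark of the dial plate, 21 mm from the dial's axis: the widest and longest of 25 strokes, with a black lug on the rim beside it. One division between strokes is 10 g, 0.251 rad or 5.3 mm at this radius.
- pointer_tip (a point): tip of the black pointer, 21 mm from the dial's axis, the long thin end; at the same height as zero_mark.
- weight_100_a: 100 g steel knob weight: a disc 34 mm across and 13 mm high with an upright knob 12 mm across on it, 32 mm high over all. Origin at the centre of its underside. It may be absent.
- weight_50_a: 50 g steel knob weight: disc 28 mm across and 9.5 mm high, knob 11 mm across, 26 mm high over all; origin at the centre of its underside.
- weight_50_b: like weight_50_a; may be absent.
- weight_50_c: like weight_50_a; may be absent.
- weight_20_a: 20 g steel knob weight: disc 22 mm across and 6.5 mm high, knob 10 mm across, 20 mm high over all; origin at the centre of its underside. May be absent.
- weight_20_b: like weight_20_a; may be absent.
- weight_20_c: like weight_20_a; may be absent.
- weight_10_a: 10 g steel knob weight: disc 18 mm across and 5 mm high, knob 9 mm across, 16 mm high over all; origin at the centre of its underside. All weights stand on the bench in front of the scale, in no order, about 45 to 50 mm apart.

How it is judged (in metres and radians):
On the way, in this order (a step that is already met when the one before it is completed fails the run):
1. the pot stands in the pan, released and at rest (horizontal distance between flux_pot and pan_floor below 0.04 m and z of flux_pot in the frame of pan_floor below 0.004 m and angle between flux_pot's own z axis and vertical below 0.1 rad and contact force between the fingers and flux_pot below 0.05 N and linear speed of flux_pot below 0.01 m/s), for 0.3 s.
2. with the pot in the pan and the bezel let go, the zero mark lies under the pointer, within half a division (horizontal distance between pointer_tip and zero_mark below 0.0027 m and horizontal distance between flux_pot and pan_floor below 0.04 m and z of flux_pot in the frame of pan_floor below 0.004 m and contact force between the fingers and anything else below 0.05 N and linear speed of flux_pot below 0.01 m/s), for 0.4 s.
3. the pot stands upright in its tray again, released (horizontal distance between flux_pot and tray below 0.045 m and height (world z) of flux_pot below 0.008 m and angle between flux_pot's own z axis and vertical below 0.1 rad and contact force between the fingers and flux_pot below 0.05 N), for 0.3 s.
4. with the pot in its tray, the weights hold the pointer within one division of the zero mark, hands off (horizontal distance between pointer_tip and zero_mark below 0.0053 m and value of joint pan above 0.007 m and horizontal distance between flux_pot and tray below 0.045 m and contact force between the fingers and anything else below 0.05 N), for 1 s.
At the end, for the whole second after the job is handed in: The pan is empty (sunk less than 0.4 mm), the pot stands upright in its tray, and all weights are back on the bench (value of joint pan between -0.0004 and 0.0004 m and horizontal distance between flux_pot and tray below 0.045 m and height (world z) of flux_pot below 0.008 m and angle between flux_pot's own z axis and vertical below 0.1 rad and linear speed of flux_pot below 0.02 m/s and height (world z) of each of weight_100_a, weight_50_a, weight_50_b, weight_50_c, weight_20_a, weight_20_b, weight_20_c, weight_10_a below 0.02 m); the robot touches nothing.
It fails at once if the bezel is turned while the pot is not in the pan (horizontal distance between flux_pot and pan_floor above 0.07 m and (velocity of joint bezel above 0.05 rad/s or velocity of joint bezel below -0.05 rad/s)).
Of weight_100_a, weight_50_b, weight_50_c only 2 to 3 are there at a start; the rules pass over those that are not, and their reading is None.
Of weight_20_a, weight_20_b, weight_20_c only 2 to 3 are there at a start; the rules pass over those that are not, and their reading is None.
At some moment in a run one of weight_100_a, weight_50_a, weight_50_b, weight_50_c, weight_20_a, weight_20_b, weight_20_c, weight_10_a may be knocked a few centimetres aside while the robot is not near it.
It also fails if it takes over 210 s, if anything falls off the work surface, if the arm or the gripper's body presses on something with over 40 N, if the wrist force passes 120 N, or if a joint passes its speed limit or range.

## Robot

A 7-joint arm with a two-finger parallel gripper is mounted at the origin on a cart in front of the work surface, level with it; the furniture and walls round the work are solid. World frame = base frame: x ahead of the robot, y to its left, z up, the work surface at z = 0. Lengths are in mm, angles in rad, forces in N, time in s.
With the tool pointing down it reaches from about 425 to 925 mm from the base axis. Payload 6.8 kg.
Tool frame: the origin (TCP) lies at the very end of the fingers, on their centre line; the grasp point (between the pads) lies 19 mm behind it; z points along the fingers, y is the line along which they close (so a half turn about z gives the same grasp; the last joint's range is limited). The gripper opens to 85 mm and grips with 20 to 120 N. Pads are 22 mm wide; open, the fingers measure 114 mm over their backs; the gripper's body (76 mm by 85 mm) begins 54 mm behind the grasp point. The pads swing forward as they close: fully open they stand 13 mm farther back than shut.
Start: joints at [-1.378, 0.477, 0.022, 1.555, -0.011, 1.109, -0.083], TCP at [199.988, 644.711, 231.308] pointing down, gripper open.
Joint ranges: [-2.96, 2.96], [-0.34, 2.1], [-1.41, 1.46], [0.24, 2.44], [-1.37, 4.51], [0.17, 1.92], [-2.96, 2.96]. Speed limits (rad/s): [2.39, 2.39, 3.14, 3.14, 3.14, 3.14, 3.14].

## Interface

Orientations are given as a unit quaternion [w, x, y, z].
In Python, from bench import r gives the robot as it stands.
- The arm moves only by the tool send_rows, never from a script. Its argument "series" is text: rows parted by semicolons, each of 7 numbers parted by spaces: the turn, a rotation vector about the tool's x, y, z in rad, then the shift along the tool's x, y, z in cm, then the finger opening in cm, from 0 to 8.54. A call has 1 to 12 rows; each row shifts and turns the commanded pose from where the row before left it, along the tool's axes as they then stand; what a row does not reach is not made up. A row lasts 1/10 s, in which the tool goes at most 50 mm and 8.59 degrees, less where a joint would pass 70% of its speed; a pose out of reach is approached as far as the arm can. A call is refused whole if a number of a shift passes 5 or a number of a turn 0.15, either way. A call with a gripper value outside its range is refused whole. The fingers move at their own pace and stop on an object; "force" is the grip in N (left out, the last holds). Time passes only in rows, so rows that do not move let the fingers close. It gives the time, the measured TCP pose, the force, the opening and the grip force at its end, in the units of the state.
- r.get_state(): the state, without advancing time (a new reading comes with each control period).
- r.camera(name): name is "scene" or "top" or "wrist"; returns a dict with "img" (400x640x3 uint8, red, green, blue), "z_map" (400x640 float32, mm along the optical axis (not along the pixel's ray), 0 where there is no reading), "vfov" (degrees; the focal length in pixels is half the picture's height over the tangent of half this angle, whatever the lens; pixels are square), "cx", "cy" (the principal point, pixels), "R" (3x3) and "t" (3): a world point X has camera coordinates R X + t; the wrist camera has in their place "tool_from_camera" (4x4, takes a point from camera to tool coordinates, whose origin is the TCP and whose axes are the flange's). Camera axes: x right, y down, z forward; pixel columns grow to the right and rows downward; lengths in mm; the calibration is good to about 2 mm. A picture is of the moment at which its call begins: read the wrist's pose just before it.
- r.close_job(): hands the job in; it is judged then, once.
The state is a dict: "time_s": time; "q": joint angles; "qd": joint speeds; "joint_torque": joint torques, N m; "tcp_pos": TCP position; "orientation": TCP orientation; "contact_force": force on the tool from outside, world axes, zero at the start; "moment": the same for the moment, N m; "width": finger opening in mm; "finger_force": force on a finger pad.
Only numpy, scipy, OpenCV 4.12 (cv2) and the standard library are available. Lean on these libraries where they do the work, as an engineer would, in place of code of your own. Each camera call takes 0.05 s, during which the arm holds its last target. There are 200 camera calls.

## Working session

There is one attempt and no reset: what is moved stays moved. The work goes in short steps, Python scripts to look and compute and a tool call to move; the robot and the scene stay as the last step left them, time stands still between calls to the robot, and variables do not carry over. Pictures are saved under pics/ and viewed, at most 14 in all, crops included, and the job is handed in when it is done.

Besides the shell and the picture viewer there is one more tool, called after "Emit:" in YAML: its name, and indented under it one key for each argument. send_rows: Moves the arm, as the interface text tells. Its arguments: {"type":"object","properties":{"series":{"type":"string"},"force":{"type":"number"}},"required":["series"]}

```bash
mkdir -p pics; ls; python3 - <<'E'
from bench import r
import cv2,numpy as np
s=r.get_state(); print(s)
for n in ("scene","top"):
    c=r.camera(n); cv2.imwrite(f"pics/{n}0.png",c["img"][:,:,::-1]); np.savez(f"{n}0.npz",**c)
    print(n,c["vfov"],c["cx"],c["cy"],c["R"],c["t"])
c=r.camera("wrist");print(c["tool_from_camera"],c["vfov"],c["cx"],c["cy"])
E
```

```text
pics
{'time_s': 0.0, 'q': array([-1.37812789,  0.47783548,  0.02234787,  1.55648623, -0.01148727,
        1.10930292, -0.08309924]), 'qd': array([ 1.00092931e-03, -1.18287994e-03,  6.19555212e-04,  1.50724294e-04,
       -1.66938213e-03, -1.88368774e-03, -1.57728124e-05]), 'joint_torque': array([ 4.22801859e-04, -5.96458340e+01,  1.60803705e+00, -2.81176525e+01,
        1.25099652e-02,  9.60253004e-03,  2.59174544e-05]), 'tcp_pos': array([199.81443998, 644.10457268, 230.28747994]), 'orientation': array([-6.37827420e-05,  1.49807847e-01,  9.88714672e-01, -9.49676289e-04]), 'contact_force': array([-0.1416661 , -0.46525769,  0.43739052]), 'moment': array([0.0429561 , 0.02286095, 0.01655083]), 'finger_force': 0.0, 'width': 85.27594557912563}
scene 56.374788626933544 319.4385180269404 204.05425647490162 [[ 0.57650359 -0.81708229  0.00448753]
 [-0.50263584 -0.35896089 -0.78645044]
 [ 0.64420558  0.4511359  -0.61763709]] [-276.31433871  293.27512336  642.66929911]
top 43.76582876880659 313.30582492291177 199.79058172867823 [[-0.03563127 -0.99934432  0.00642978]
 [-0.97520278  0.03336285 -0.21878405]
 [ 0.21842609 -0.0140659  -0.97575212]] [  -8.4920919   498.71341354 1189.66711833]
[[ 9.87312752e-04 -9.50015716e-01 -3.12200519e-01  8.15909708e+01]
 [ 9.99999427e-01  1.06704186e-03 -8.45429341e-05 -3.97645310e-01]
 [ 4.13448138e-04 -3.12200257e-01  9.50016226e-01 -1.42908278e+02]
 [ 0.00000000e+00  0.00000000e+00  0.00000000e+00  1.00000000e+00]] 65.917355109664 318.8275998919361 198.45265069228446
```

View pics/top0.png

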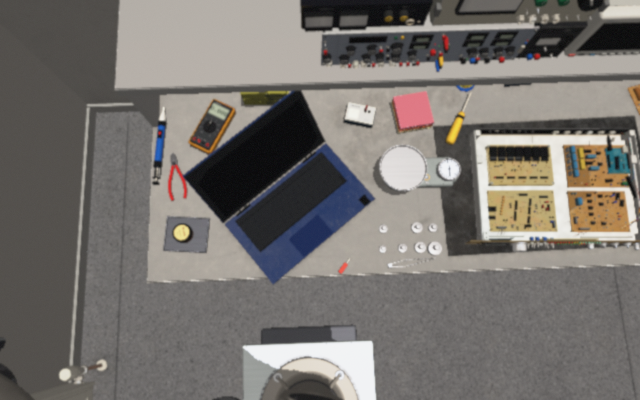

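View pics/scene0.png

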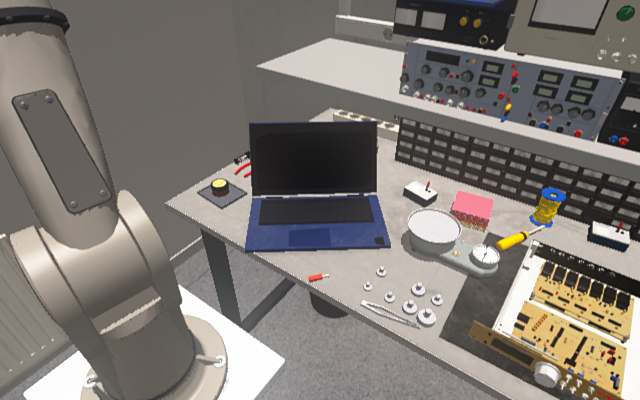

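Top view: the tray is at about (187,234) with the pot at (182,232), the pan at (403,168) and the dial at (448,169). Seven weights stand around cols 382–435, rows 227–248. The laptop is in between.

```bash
cat > h.py <<'E'
from bench import r
import cv2,numpy as np
from scipy.spatial.transform import Rotation as Ro
def f(c): return 200/np.tan(np.radians(float(c["vfov"]))/2)
def pose(s):
    w,x,y,z=s["orientation"]; return Ro.from_quat([x,y,z,w]).as_matrix(), s["tcp_pos"]
def ext(c,s=None):  # world_from_cam R,t
    if "R" in c: R=np.array(c["R"]); return R.T,-R.T@np.array(c["t"])
    T=np.array(c["tool_from_camera"]); Rw,p=pose(s); return Rw@T[:3,:3], Rw@T[:3,3]+p
def ray(c,u,v,h,s=None):  # pixel -> world at height h
    R,t=ext(c,s); d=R@np.array([(u-c["cx"])/f(c),(v-c["cy"])/f(c),1.]); return t+d*(h-t[2])/d[2]
def proj(c,X,s=None):
    R,t=ext(c,s); p=R.T@(np.array(X)-t); return f(c)*p[0]/p[2]+c["cx"],f(c)*p[1]/p[2]+c["cy"]
def cloud(c,s=None):
    R,t=ext(c,s); z=np.array(c["z_map"]); v,u=np.mgrid[:400,:640]
    P=np.stack([(u-c["cx"])/f(c)*z,(v-c["cy"])/f(c)*z,z],-1)@R.T+t; P[z==0]=np.nan; return P
E
python3 - <<'E'
from h import *
c=dict(np.load("top0.npz")); P=cloud(c)
def show(n,u,v,h): print(n,np.round(ray(c,u,v,h)[:2],1),"depthpt",np.round(P[v,u],1))
show("pot",182,232,35);show("tray",187,234,3);show("pan",403,168,63);show("dial",448,169,46)
for u,v in [(383,229),(417,227),(432,227),(382,249),(403,248),(420,247),(435,248)]: show("w",u,v,20)
c["R"]
a=c["img"][130:265,360:480]; cv2.imwrite("pics/crop1.png",cv2.resize(a[:,:,::-1],None,fx=4.4,fy=4.4,interpolation=cv2.INTER_CUBIC))
# pan and tray by depth
m=(P[...,2]>58)&(P[...,2]<75)&(np.abs(P[...,1]+195)<150)&(P[...,0]>450)&(P[...,0]<700); v,u=np.where(m)
for k in range(0,1): print("pan pts",len(v),np.nanmin(P[m],0),np.nanmax(P[m],0))
m=(P[...,2]>25)&(P[...,2]<45)&(P[...,0]<560)&(P[...,1]>250); print("pot",P[m].min(0),P[m].max(0))
s=r.get_state();R,p=pose(s);print(R.round(3))
E
```

```text
pot [431.4 305. ] depthpt [431.  304.5  37.1]
tray [431.1 300.2] depthpt [425.9 292.5  34.6]
pan [ 570.8 -254.9] depthpt [ 572.3 -256.    57.6]
dial [ 569.1 -373.4] depthpt [ 568.7 -373.    47.4]
w [ 423.9 -200.7] depthpt [ 424.6 -201.4   15.8]
w [ 426.1 -287.6] depthpt [ 424.3 -285.2   30.7]
w [ 424.7 -325.8] depthpt [ 426.2 -328.1   11. ]
w [ 373.1 -194.8] depthpt [ 373.8 -195.7   14.4]
w [ 373.8 -248. ] depthpt [ 373.9 -248.2   18.9]
w [ 374.8 -291.1] depthpt [ 374.  -289.5   26.8]
w [ 371.  -328.7] depthpt [ 369.8 -326.2   30. ]
pan pts 1701 [ 513.07196689 -315.13721953   58.07398859] [683.36937685 -46.76322877  74.61966946]
pot [408.66419384 281.89255641  25.08898483] [454.61378951 331.09603117  41.64659773]
[[-0.955  0.296 -0.   ]
 [ 0.296  0.955 -0.001]
 [-0.    -0.001 -1.   ]]
```

View pics/crop1.png

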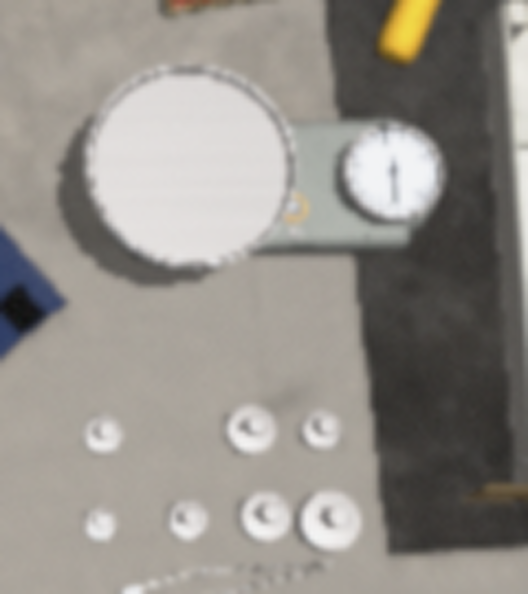

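Emit:
send_rows:
  series: "0 0 -0.1 0 0 0 8.5;0 0 -0.1 0 0 0 8.5;0 0 -0.1 0 0 0 8.5;0 0 0 -2.57 -3.77 0 8.5;0 0 0 -2.57 -3.77 0 8.5;0 0 0 -2.57 -3.77 0 8.5;0 0 0 -2.57 -3.77 0 7.5;0 0 0 -2.57 -3.77 0 6.8;0 0 0 -2.57 -3.77 0 6.8;0 0 0 -2.57 -3.77 0 6.8;0 0 0 -2.57 -3.77 0 6.8;0 0 0 0 0 0 6.8"

```text
time_s: 1.35
tcp_pos: [409.5, 336.1, 231.3]
orientation: [0.001, 0.006, 1.0, -0.001]
contact_force: [-0.5, -0.1, 0.1]
width: 68.4
finger_force: 0.0
```

```bash
cat >> h.py <<'E'
def wrist(name=None):
    s=r.get_state(); c=r.camera("wrist")
    if name: cv2.imwrite(f"pics/{name}.png",c["img"][:,:,::-1])
    return c,s
E
python3 - <<'E'
from h import *
c,s=wrist("w1"); print(s["tcp_pos"]); P=cloud(c,s)
m=(P[...,2]>28)&(P[...,2]<42)&(abs(P[...,0]-431)<45)&(abs(P[...,1]-305)<45)
print(m.sum(),P[m].min(0),P[m].max(0),np.median(P[m],0))
hsv=cv2.cvtColor(c["img"],cv2.COLOR_RGB2HSV); v,u=np.where(cv2.inRange(hsv,(20,80,80),(38,255,255))>0); print(len(u),np.median(u),np.median(v),ray(c,np.median(u),np.median(v),35,s))
E
```

```text
[409.53691344 336.13943306 231.26064334]
1338 [404.19572885 282.46780275  28.27619511] [451.64163216 329.70080341  37.73113621] [426.59617094 306.21289785  35.35924767]
799 294.0 189.0 [427.93247801 306.89086539  35.        ]
```

View pics/w1.png

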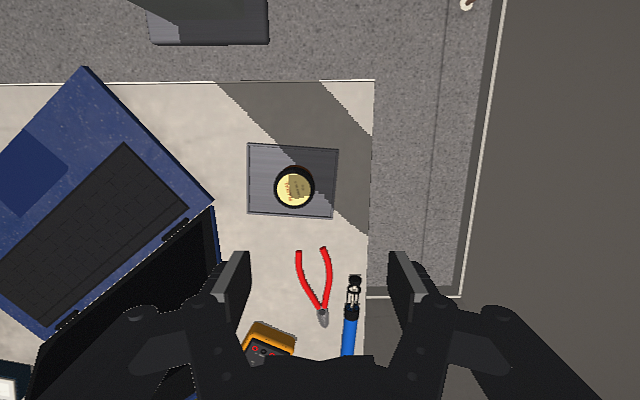

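The wrist view shows the pot at pixel (294,189) in its tray, which gives (429,306) and agrees with the top camera.

Emit:
send_rows:
  series: "0 0 0 -1.95 -3.01 0 6.8;0 0 0 0 0 4 6.8;0 0 0 0 0 4 6.8;0 0 0 0 0 4 6.8;0 0 0 0 0 4 6.8;0 0 0 0 0 2 6.8;0 0 0 0 0 0 6.8;0 0 0 0 0 0 6.8"

```text
time_s: 2.2
tcp_pos: [424.5, 313.9, 51.5]
orientation: [-0.0, -0.0, 1.0, 0.0]
contact_force: [0.6, 0.1, 0.3]
width: 68.1
finger_force: 0.0
```

Emit:
send_rows:
  series: "0 0 0 -0.45 -0.79 0 6.8;0 0 0 0 0 2 6.8;0 0 0 0 0 1.9 6.8;0 0 0 0 0 0 6.8;0 0 0 0 0 0 6.8"

```text
time_s: 2.7
tcp_pos: [430.1, 305.0, 13.5]
orientation: [0.001, 0.001, 1.0, 0.0]
contact_force: [0.8, -0.5, 0.8]
width: 67.8
finger_force: 0.0
```

Emit:
send_rows:
  series: "0 0 0 0 0 0 4;0 0 0 0 0 0 4;0 0 0 0 0 0 4;0 0 0 0 0 0 4;0 0 0 0 0 0 4;0 0 0 0 0 0 4"
  force: 30

```text
time_s: 3.3
tcp_pos: [430.3, 305.5, 13.9]
orientation: [0.001, 0.001, 1.0, 0.001]
contact_force: [-0.9, -0.5, 6.1]
width: 47.5
finger_force: 30.1
```

Emit:
send_rows:
  series: "0 0 0 0 0 -2 4;0 0 0 0 0 -4 4;0 0 0 0 0 -4.5 4;0 0 0 0 0 -4.5 4;0 0 0 0 0 -4.5 4;0 0 0 0 0 -4.5 4;0 0 0 0 0 -4 4;0 0 0 0 0 -4 4;0 0 0 0 0 0 4;0 0 0 0 0 0 4"

```text
time_s: 4.3
tcp_pos: [429.3, 304.8, 333.4]
orientation: [0.001, 0.0, 1.0, 0.001]
contact_force: [0.1, -0.4, -2.5]
width: 47.1
finger_force: 32.1
```

Emit:
send_rows:
  series: "0 0 0 -0.5 -2 0 4;0 0 0 -1 -4 0 4;0 0 0 -1 -4 0 4;0 0 0 -1 -4 0 4;0 0 0 -1 -4 0 4;0 0 0 -1 -4 0 4;0 0 0 -1 -4 0 4;0 0 0 -1 -4 0 4;0 0 0 -1 -4 0 4;0 0 0 -1 -4 0 4;0 0 0 -1 -4 0 4;0 0 0 -1 -4 0 4"

```text
time_s: 5.5
tcp_pos: [542.9, -156.5, 330.4]
orientation: [-0.002, 0.0, 1.0, 0.0]
contact_force: [0.3, -0.1, -1.5]
width: 47.5
finger_force: 32.1
```

Emit:
send_rows:
  series: "0 0 0 -1 -4 0 4;0 0 0 -1 -4 0 4;0 0 0 -0.7 -2.5 0 4;0 0 0 0 0 0 4;0 0 0 0 0 0 4"

```text
time_s: 6.0
tcp_pos: [569.8, -260.1, 330.3]
orientation: [-0.002, 0.001, 1.0, 0.001]
contact_force: [-0.3, 0.6, -2.5]
width: 47.2
finger_force: 32.0
```

Emit:
send_rows:
  series: "0 0 0 0 0.5 2 4;0 0 0 0 0 4 4;0 0 0 0 0 4.5 4;0 0 0 0 0 4.5 4;0 0 0 0 0 4.5 4;0 0 0 0 0 3 4;0 0 0 0 0 1.5 4;0 0 0 0 0 0.5 4;0 0 0 0 0 0 4;0 0 0 0 0 0 4"

```text
time_s: 7.0
tcp_pos: [572.0, -255.5, 89.0]
orientation: [0.001, 0.0, 1.0, -0.0]
contact_force: [-0.6, 1.2, -1.5]
width: 47.5
finger_force: 32.0
```

Emit:
send_rows:
  series: "0 0 0 0 0 0.4 4;0 0 0 0 0 0.4 4;0 0 0 0 0 0.2 4;0 0 0 0 0 0.2 4;0 0 0 0 0 0 4;0 0 0 0 0 0 4"

```text
time_s: 7.6
tcp_pos: [570.8, -255.2, 75.2]
orientation: [-0.0, 0.0, 1.0, -0.0]
contact_force: [0.1, 0.6, -1.7]
width: 47.4
finger_force: 32.0
```

Emit:
send_rows:
  series: "0 0 0 0 0 0.3 4;0 0 0 0 0 0.3 4;0 0 0 0 0 0.3 4;0 0 0 0 0 0 4;0 0 0 0 0 0 4;0 0 0 0 0 0 4"

```text
time_s: 8.2
tcp_pos: [570.8, -255.2, 66.4]
orientation: [-0.0, 0.0, 1.0, 0.0]
contact_force: [0.0, -0.5, -1.2]
width: 47.4
finger_force: 32.1
```

Emit:
send_rows:
  series: "0 0 0 0 0 0 5.2;0 0 0 0 0 0 6;0 0 0 0 0 0 6.6;0 0 0 0 0 0 6.6;0 0 0 0 0 0 6.6;0 0 0 0 0 -1 6.6;0 0 0 0 0 -2 6.6;0 0 0 0 0 -4 6.6;0 0 0 0 0 -4 6.6;0 0 0 0 0 -4 6.6;0 0 0 0 0 0 6.6;0 0 0 0 0 0 6.6"

```text
time_s: 9.4
tcp_pos: [571.4, -255.4, 217.9]
orientation: [0.001, 0.0, 1.0, -0.0]
contact_force: [0.2, 0.3, -0.8]
width: 65.9
finger_force: 0.0
```

```bash
python3 - <<'E'
from h import *
c,s=wrist("w2"); print(s["time_s"],s["tcp_pos"])
print(proj(c,[570,-377,48],s),proj(c,[570,-255,55],s))
E
```

```text
9.4 [ 571.36371598 -255.42035034  217.88381019]
(np.float64(202.47986947755268), np.float64(177.54674182592592)) (np.float64(319.29494992005266), np.float64(179.2967573033663))
```

View pics/w2.png

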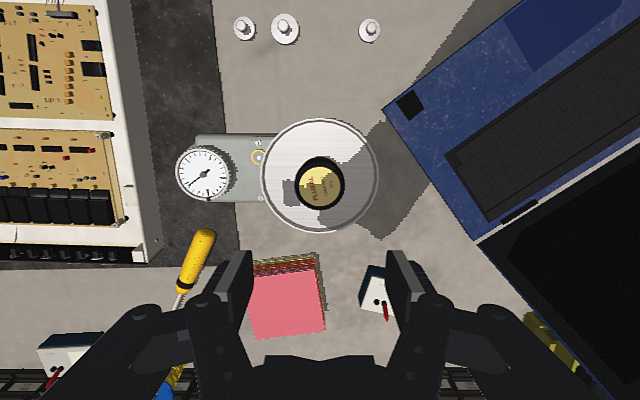

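The pot stands in the pan at (320,184), and the dial is at (202,173). I'll move over the dial for a close view.

Emit:
send_rows:
  series: "0 0 0 0 -2 0 7.8;0 0 0 0 -4 0 7.8;0 0 0 0 -4 0 7.8;0 0 0 0 -2 0 7.8;0 0 0 0 0 3 7.8;0 0 0 0 0 2 7.8;0 0 0 0 0 0 7.8;0 0 0 0 0 0 7.8;0 0 0 0 0 0 7.8"

```text
time_s: 10.35
tcp_pos: [571.2, -375.4, 167.1]
orientation: [0.0, 0.0, 1.0, -0.0]
contact_force: [0.4, -1.0, -0.3]
width: 77.9
finger_force: 0.0
```

```bash
python3 - <<'E'
from h import *
c,s=wrist(); print(s["time_s"],s["tcp_pos"]); P=cloud(c,s)
u0,v0=map(int,proj(c,[568,-376,48],s)); print(u0,v0)
m=(P[...,2]>43)&(P[...,2]<52)&(np.hypot(P[...,0]-568,P[...,1]+376)<40); print(m.sum(),P[m].min(0),P[m].max(0))
m=(P[...,1]<-415)&(P[...,2]>15)&(P[...,2]<100)&(abs(P[...,0]-568)<60); print("case",m.sum(),np.nanmax(P[m],0))
for y in (-425,-435,-445,-460,-480):
  k=m&(abs(P[...,1]-y)<4); print(y,k.sum(),np.nanmedian(P[k],0) if k.any() else '')
a=c["img"][max(0,v0-60):v0+60,max(u0-75,0):u0+75]; print(max(u0-75,0),max(0,v0-60))
cv2.imwrite("pics/dial1.png",cv2.resize(a[:,:,::-1],None,fx=5,fy=5,interpolation=cv2.INTER_CUBIC))
E
```

```text
10.35 [ 571.17414116 -375.42550994  167.1146935 ]
318 190
3117 [ 537.70629608 -405.79916468   43.01130494] [ 595.45872261 -349.24619312   50.45420467]
case 23122 [ 627.99667363 -444.83180421   52.49477815]
-425 0 
-435 0 
-445 1389 [ 555.64962482 -447.0305266    38.41600401]
-460 245 [ 590.85845141 -459.40117542   45.82994524]
-480 93 [ 513.12788434 -482.94753861   20.85722229]
243 130
```

View pics/dial1.png

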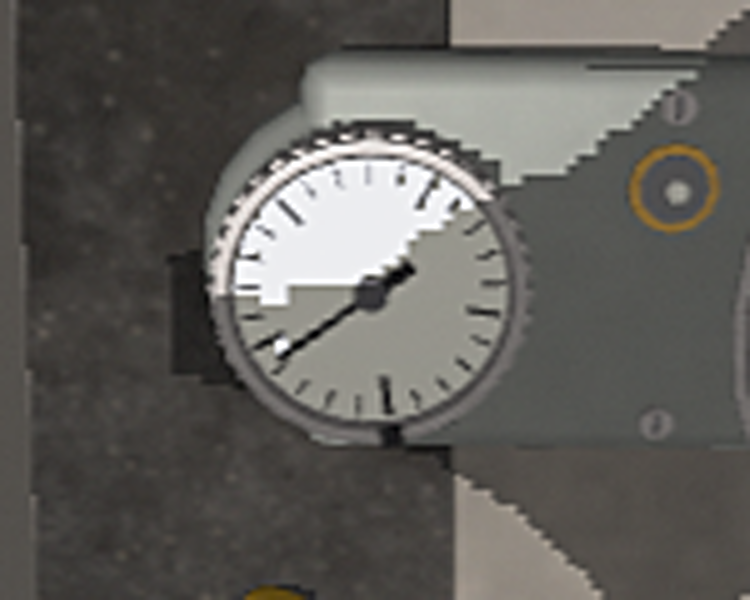

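The dial is centred at about pixel (317,188). In the crop the pointer tip is at (278,357) and the zero stroke with its lug at (388,410), so the bezel has to turn about 63° clockwise.

```bash
cat >> h.py <<'E'
def ang(c,s,C,A,h=47.):  # compass angle clockwise-from-above of pixel A about C
    d=ray(c,*A,h,s)-ray(c,*C,h,s); return -np.arctan2(d[1],d[0]),np.hypot(d[0],d[1])
E
python3 - <<'E'
from h import *
c,s=wrist(); px=lambda x,y:(x/5+243-.4,y/5+130-.4)
C=px(371,292); print("centre",ray(c,*C,46,s)); 
p,z=ang(c,s,C,px(278,357)),ang(c,s,C,px(388,410)); print(p,z,(p[0]-z[0]))
print(s["q"],s["tcp_pos"])
E
```

```text
centre [ 566.90496816 -377.41024097   46.        ]
(np.float64(0.9417013949332642), np.float64(20.75871955136341)) (np.float64(-0.13582455612750555), np.float64(22.610162246794776)) 1.0775259510607698
[ 0.16045494  0.5905505   0.48640962  1.61788825 -0.31255507  1.00958584
  2.31435425] [ 571.34432787 -375.51322311  167.46343689]
```

Emit:
send_rows:
  series: "0 0 0 0.44 -0.19 0 7.2;0 0 -0.1 0 0 0 7.2;0 0 -0.1 0 0 0 7.2;0 0 -0.1 0 0 0 7.2;0 0 0 0 0 3 7.2;0 0 0 0 0 3 7.2;0 0 0 0 0 3 7.2;0 0 0 0 0 1 7.2;0 0 0 0 0 0 7.2;0 0 0 0 0 0 7.2"

```text
time_s: 11.45
tcp_pos: [567.0, -377.9, 67.8]
orientation: [0.001, -0.149, 0.989, -0.001]
contact_force: [-0.2, -1.3, 0.6]
width: 71.9
finger_force: 0.0
```

Emit:
send_rows:
  series: "0 0 0 0 0 1 7.2;0 0 0 0 0 1 7.2;0 0 0 0 0 0.8 7.2;0 0 0 0 0 0.4 7.2;0 0 0 0 0 0 7.2;0 0 0 0 0 0 7.2"

```text
time_s: 12.05
tcp_pos: [566.4, -377.2, 34.3]
orientation: [-0.0, -0.149, 0.989, -0.0]
contact_force: [-0.2, 0.2, 0.2]
width: 72.1
finger_force: 0.0
```

Emit:
send_rows:
  series: "0 0 0 0 0 0 5.2;0 0 0 0 0 0 5.2;0 0 0 0 0 0 5.2;0 0 0 0 0 0 5.2;0 0 0 0 0 0 5.2"
  force: 30

```text
time_s: 12.55
tcp_pos: [566.8, -377.9, 35.1]
orientation: [0.001, -0.149, 0.989, -0.001]
contact_force: [-0.3, -0.7, 6.0]
width: 55.2
finger_force: 31.8
```

Emit:
send_rows:
  series: "0 0 0.1 0 0 0 5.2;0 0 0.1 0 0 0 5.2;0 0 0.1 0 0 0 5.2;0 0 0.1 0 0 0 5.2;0 0 0.1 0 0 0 5.2;0 0 0.1 0 0 0 5.2;0 0 0.1 0 0 0 5.2;0 0 0.1 0 0 0 5.2;0 0 0.1 0 0 0 5.2;0 0 0.1 0 0 0 5.2;0 0 0.08 0 0 0 5.2;0 0 0 0 0 0 5.2"

```text
time_s: 13.75
tcp_pos: [567.1, -376.3, 35.0]
orientation: [0.0, 0.381, 0.924, 0.001]
contact_force: [-0.2, 1.6, 8.9]
width: 55.1
finger_force: 32.3
```

```bash
python3 - <<'E'
from h import *
c,s=wrist(); R,p=pose(s); print(s["tcp_pos"],np.arctan2(R[1,1],R[0,1]),s["moment"])
cv2.imwrite("pics/d2.png",c["img"][:,:,::-1])
E
```

```text
[ 567.09256866 -376.34147337   35.03913889] 0.788530991524041 [ 0.36313881  0.28942826 -0.04980083]
```

View pics/d2.png

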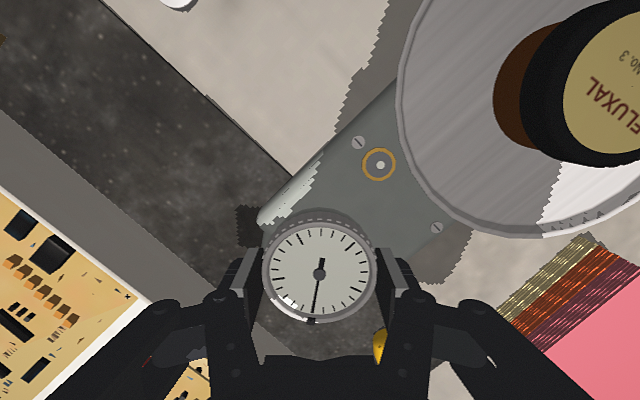

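The pointer now lies close to the zero lug at (311,320). I'll release, rise straight up and check.

Emit:
send_rows:
  series: "0 0 0 0 0 0 6.2;0 0 0 0 0 0 7.2;0 0 0 0 0 0 7.2;0 0 0 0 0 -1 7.2;0 0 0 0 0 -3 7.2;0 0 0 0 0 -4 7.2;0 0 0 0 0 -4 7.2;0 0 0 0 0 0 7.2;0 0 0 0 0 0 7.2"

```text
time_s: 14.7
tcp_pos: [566.8, -377.5, 155.8]
orientation: [0.001, 0.381, 0.925, 0.0]
contact_force: [-0.1, 0.4, -0.7]
width: 71.8
finger_force: 0.0
```

```bash
python3 - <<'E'
from h import *
c,s=wrist(); print(s["time_s"],s["tcp_pos"])
u0,v0=map(int,proj(c,[567,-377.4,47],s)); print(u0,v0)
a=c["img"][v0-40:v0+40,u0-40:u0+40]
cv2.imwrite("pics/d3.png",cv2.resize(a[:,:,::-1],None,fx=7,fy=7,interpolation=cv2.INTER_CUBIC))
E
```

```text
14.7 [ 566.79979444 -377.46971561  155.79964695]
320 196
```

View pics/d3.png

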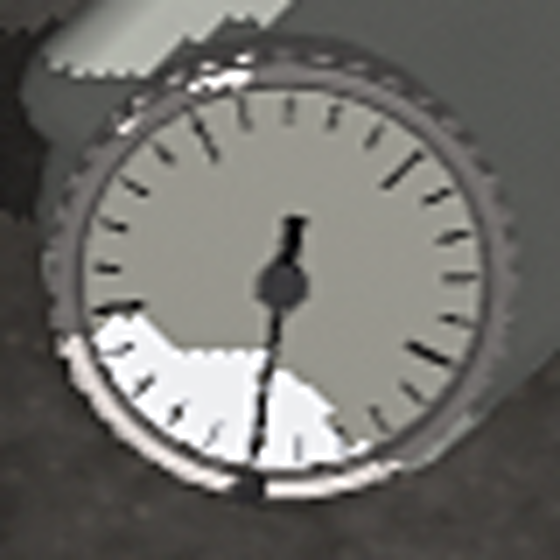

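The pointer tip (256,458) and the lug (248,487) line up to about 1°, so the bezel is set. Now I'll fetch the pot.

Emit:
send_rows:
  series: "0 0 -0.13 0 0 0 6.8;0 0 -0.13 0 0 0 6.8;0 0 -0.13 0 0 0 6.8;0 0 -0.13 0 0 0 6.8;0 0 -0.13 0 0 0 6.8;0 0 -0.135 0 0 0 6.8;0 0 0 0 0 0 6.8;0 0 0 -0.4 2 0 6.8;0 0 0 0 4 0 6.8;0 0 0 0 4 0 6.8;0 0 0 0 2.2 0 6.8;0 0 0 0 0 0 6.8"

```text
time_s: 15.95
tcp_pos: [570.2, -249.8, 152.9]
orientation: [-0.001, -0.003, 1.0, 0.002]
contact_force: [0.4, -0.4, 0.0]
width: 67.7
finger_force: 0.0
```

Emit:
send_rows:
  series: "0 0 0 0 0 1 6.8;0 0 0 0 0 2 6.8;0 0 0 0 0 2 6.8;0 0 0 0 0 0 6.8;0 0 0 0 0 0 6.8"

```text
time_s: 16.45
tcp_pos: [569.0, -256.5, 103.7]
orientation: [-0.001, -0.001, 1.0, -0.0]
contact_force: [0.0, -0.3, 0.4]
width: 68.1
finger_force: 0.0
```

Emit:
send_rows:
  series: "0 0 0 -0.15 0.1 2 6.8;0 0 0 0 0 1.3 6.8;0 0 0 0 0 0.5 6.8;0 0 0 0 0 0 6.8;0 0 0 0 0 0 6.8;0 0 0 0 0 0 4;0 0 0 0 0 0 4;0 0 0 0 0 0 4;0 0 0 0 0 0 4;0 0 0 0 0 0 4"
  force: 30

```text
time_s: 17.45
tcp_pos: [571.6, -254.2, 66.5]
orientation: [0.0, -0.002, 1.0, -0.0]
contact_force: [1.0, -1.2, 0.8]
width: 47.0
finger_force: 33.2
```

Emit:
send_rows:
  series: "0 0 0 0 0 -1 4;0 0 0 0 0 -3 4;0 0 0 0 0 -4.5 4;0 0 0 0 0 -4.5 4;0 0 0 0 0 -4.5 4;0 0 0 0 0 -4.5 4;0 0 0 0 0 -4.5 4;0 0 0 0 0 0 4;0 0 0 0 0 0 4"

```text
time_s: 18.35
tcp_pos: [571.2, -254.1, 332.4]
orientation: [0.001, -0.002, 1.0, 0.0]
contact_force: [0.6, 0.2, -2.2]
width: 47.4
finger_force: 33.3
```

Emit:
send_rows:
  series: "0 0 0 0.5 2 0 4;0 0 0 1 4 0 4;0 0 0 1 4 0 4;0 0 0 1 4 0 4;0 0 0 1 4 0 4;0 0 0 1 4 0 4;0 0 0 1 4 0 4;0 0 0 1 4 0 4;0 0 0 1 4 0 4;0 0 0 1 4 0 4;0 0 0 1 4 0 4;0 0 0 1 4 0 4"

```text
time_s: 19.55
tcp_pos: [452.4, 206.4, 329.4]
orientation: [-0.002, -0.002, 1.0, -0.001]
contact_force: [0.1, 1.3, -1.5]
width: 47.0
finger_force: 33.2
```

Emit:
send_rows:
  series: "0 0 0 1 4 0 4;0 0 0 1 4 0 4;0 0 0 0.6 2 0 4;0 0 0 0 0 0 4;0 0 0 0 0 0 4;0 0 0 0 0 0 4"

```text
time_s: 20.15
tcp_pos: [428.1, 303.6, 330.4]
orientation: [-0.001, -0.001, 1.0, -0.001]
contact_force: [-0.1, -1.0, -2.1]
width: 47.2
finger_force: 33.2
```

Emit:
send_rows:
  series: "0 0 0 0 0.1 2 4;0 0 0 0 0 4.5 4;0 0 0 0 0 4.5 4;0 0 0 0 0 4.5 4;0 0 0 0 0 4.5 4;0 0 0 0 0 4.5 4;0 0 0 0 0 3 4;0 0 0 0 0 2 4;0 0 0 0 0 1 4;0 0 0 0 0 0 4;0 0 0 0 0 0 4"

```text
time_s: 21.25
tcp_pos: [428.8, 306.2, 27.2]
orientation: [0.001, -0.002, 1.0, 0.0]
contact_force: [-0.7, 0.0, -1.7]
width: 47.1
finger_force: 33.2
```

Emit:
send_rows:
  series: "0 0 0 0 0 0.4 4;0 0 0 0 0 0.4 4;0 0 0 0 0 0.15 4;0 0 0 0 0 0 4;0 0 0 0 0 0 4"

```text
time_s: 21.75
tcp_pos: [428.2, 306.6, 17.6]
orientation: [0.0, -0.002, 1.0, 0.0]
contact_force: [-2.0, -1.2, 5.7]
width: 47.0
finger_force: 33.9
```

Emit:
send_rows:
  series: "0 0 0 0 0 0 5.2;0 0 0 0 0 0 6;0 0 0 0 0 0 6.6;0 0 0 0 0 0 6.6;0 0 0 0 0 -1 6.6;0 0 0 0 0 -3 6.6;0 0 0 0 0 -4.5 6.6;0 0 0 0 0 -4.5 6.6;0 0 0 0 0 -4.5 6.6;0 0 0 0 0 -4.5 6.6;0 0 0 0 0 -4.5 6.6;0 0 0 0 0 -4.5 6.6"

```text
time_s: 22.95
tcp_pos: [427.6, 305.7, 329.6]
orientation: [0.0, -0.002, 1.0, 0.0]
contact_force: [0.1, 0.8, 0.1]
width: 66.2
finger_force: 0.0
```

Emit:
send_rows:
  series: "0 0 0 -0.1 -2 0 5;0 0 0 -0.1 -4 0 4;0 0 0 -0.1 -4 0 3.6;0 0 0 -0.2 -4 0 3.6;0 0 0 -0.2 -4 0 3.6;0 0 0 -0.2 -4 0 3.6;0 0 0 -0.2 -4 0 3.6;0 0 0 -0.2 -4 0 3.6;0 0 0 -0.2 -4 0 3.6;0 0 0 -0.2 -4 0 3.6;0 0 0 0 -4 0 3.6;0 0 0 0 0 0 3.6"

```text
time_s: 24.15
tcp_pos: [445.3, -119.5, 327.1]
orientation: [0.0, 0.003, 1.0, -0.0]
contact_force: [0.2, -0.5, 0.5]
width: 35.9
finger_force: 0.0
```

```bash
python3 - <<'E'
from h import *
c=r.camera("top"); P=cloud(c)
m=(P[...,2]>28)&(P[...,2]<42)&(abs(P[...,0]-431)<45)&(abs(P[...,1]-305)<45)
print(m.sum(),P[m].min(0),P[m].max(0),np.median(P[m],0))
c,s=wrist("w4"); print(s["time_s"],s["tcp_pos"],s["q"])
E
```

```text
292 [404.54368834 282.4735967   28.04681888] [452.57830823 330.38942652  40.89752464] [428.48034295 305.91291652  34.73972868]
24.2 [ 445.75538392 -116.44605635  326.93241015] [-5.12912059e-01 -1.91208178e-04  6.46505805e-01  1.95016080e+00
 -2.11576194e-04  1.19147111e+00  1.70254724e+00]
```

View pics/w4.png

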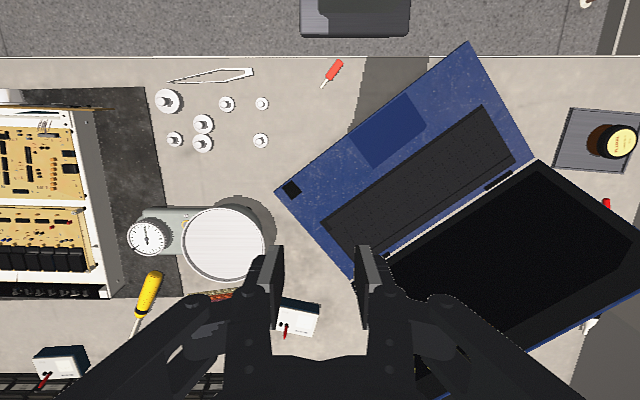

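The pot is back in its tray at (428,306), within tolerance. One 50 g weight was knocked and now stands at (203,124), near the other at (203,143). I'll move above them and measure.

Emit:
send_rows:
  series: "0 0 0 0 -2 0 3.6;0 0 0 0 -4 1 3.6;0 0 0 0 -4 2 3.6;0 0 0 0 -4 2 3.6;0 0 0 0 -2.4 2 3.6;0 0 0 0 0 2 3.6;0 0 0 0 0 0 3.6;0 0 0 0 0 0 3.6;0 0 0 0 0 0 3.6"

```text
time_s: 25.15
tcp_pos: [448.5, -276.6, 237.8]
orientation: [0.001, -0.003, 1.0, 0.0]
contact_force: [0.6, -0.1, -0.2]
width: 36.2
finger_force: 0.0
```

```bash
python3 - <<'E'
from h import *
c,s=wrist(); np.savez("w5.npz",**c,**{"s_"+k:v for k,v in s.items()}); print(s["time_s"],s["tcp_pos"])
P=cloud(c,s)
m=((P[...,2]>3.5)&(P[...,2]<45)&(P[...,0]>345)&(P[...,0]<470)&(P[...,1]<-160)&(P[...,1]>-350)).astype(np.uint8)
n,l,st,ce=cv2.connectedComponentsWithStats(m)
for i in range(1,n):
    if st[i,4]>40: print(st[i],ce[i].round(1),np.nanmean(P[l==i],0).round(1),np.nanmax(P[l==i],0).round(1),np.nanmin(P[l==i],0).round(1))
u,v=map(int,proj(c,[567,-377.4,47],s));print("dial",u,v); a=c["img"][v-35:v+35,u-35:u+35]; b=c["img"][0:140,180:460]
A=cv2.resize(a,(400,400),interpolation=cv2.INTER_CUBIC); B=cv2.resize(b,(800-400,200),interpolation=cv2.INTER_CUBIC)
u,v=proj(c,[400,-265,10],s);print("wcrop",u,v);u,v=int(u),int(v);b=c["img"][max(0,v-70):max(0,v-70)+140,max(0,u-140):u+140];print(max(0,u-140),max(0,v-70),b.shape)
B=cv2.resize(b,(400*1,int(400*b.shape[0]/b.shape[1])));C=np.zeros((400,800,3),np.uint8);C[:,:400]=A;C[:B.shape[0],400:]=B;cv2.imwrite("pics/w5.png",C[:,:,::-1])
E
```

```text
25.15 [ 448.46088478 -276.61032657  237.8015181 ]
[256  83  31  31 758] [271.1  98.1] [ 368.6 -330.8   16. ] [ 385.  -314.7   33.9] [ 352.5 -348.3    4.9]
[333  93  19  20 298] [342.1 102.5] [ 372.9 -250.5    9.9] [ 383.5 -239.8   21.5] [ 362.5 -260.7    4.1]
[378  95  16  16 199] [385.4 102.4] [ 372.4 -200.4    8.4] [ 381.  -190.8   17.2] [ 364.3 -208.7    3.7]
[296 115  27  47 873] [309.1 138. ] [ 413.2 -288.3   12.8] [ 441.5 -273.1   28.2] [ 387.  -304.3    3.7]
[264 136  18  19 265] [272.6 145.1] [ 422.2 -332.    10. ] [ 433.7 -322.3   21.6] [ 412.1 -343.1    3.6]
[370 139  18  18 267] [378.4 147.4] [ 424.  -205.2    9.9] [ 435.1 -194.1   21.9] [ 414.3 -215.1    3.6]
dial 236 267
wcrop 328.9632328327481 126.59809227773661
188 56 (140, 280, 3)
```

View pics/w5.png

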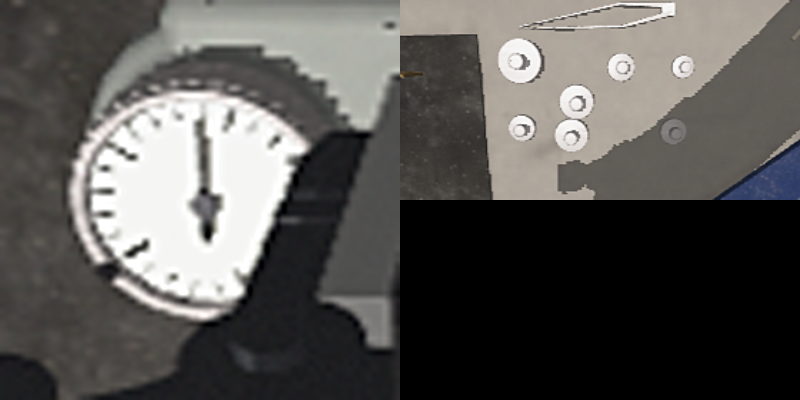

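```bash
cat >> h.py <<'E'
def knobs(c,s,box=(345,470,-350,-160),zmin=3.5,floor=0):
    P=cloud(c,s); m=((P[...,2]>floor+11.5)&(P[...,2]<floor+45)&(P[...,0]>box[0])&(P[...,0]<box[1])&(P[...,1]>box[2])&(P[...,1]<box[3])).astype(np.uint8)
    n,l,st,ce=cv2.connectedComponentsWithStats(m)
    for i in range(1,n):
        if st[i,4]>8:
            Q=P[l==i]; k=Q[:,2]>np.max(Q[:,2])-5; print(st[i,4],"max z",Q[:,2].max().round(1),"xy",np.median(Q[k],0)[:2].round(1), "tool move x %.2f y %.2f"%(-(np.median(Q[k,0])-s["tcp_pos"][0])/10,(np.median(Q[k,1])-s["tcp_pos"][1])/10))
E
python3 - <<'E'
from h import *
d=dict(np.load("w5.npz")); s={k[2:]:v for k,v in d.items() if k[:2]=="s_"}
knobs(d,s)
px=lambda x,y:(x*70/400+201-.4,y*70/400+232-.4)
C=px(207,205);print(ray(d,*C,47,s))
p=ang(d,s,C,px(203,110)); z=ang(d,s,C,px(108,270)); print(p,z,((z[0]-p[0])%(2*np.pi))/.02513)
E
```

```text
730 max z 33.9 xy [ 368.5 -331.3] tool move x 8.00 y -5.47
67 max z 21.5 xy [ 373.2 -250.2] tool move x 7.53 y 2.64
57 max z 17.2 xy [ 372.4 -200.2] tool move x 7.61 y 7.64
86 max z 28.2 xy [ 400.3 -286.3] tool move x 4.82 y -0.97
64 max z 21.6 xy [ 422.9 -332.5] tool move x 2.56 y -5.59
63 max z 21.9 xy [ 424.3 -204.3] tool move x 2.41 y 7.23
77 max z 27.8 xy [ 427.9 -290.4] tool move x 2.06 y -1.37
[ 566.90514514 -376.5306609    47.        ]
(np.float64(-3.102613367514603), np.float64(22.837084950722655)) (np.float64(0.9507672048792596), np.float64(28.035261280593666)) 161.29648119354806
```

Emit:
send_rows:
  series: "0 0 0 1.5 -1 0 3.6;0 0 0 3 -2 0 3.6;0 0 0 3 -2 0 3.6;0 0 0 0.5 -0.47 2 3.6;0 0 0 0 0 4 3.6;0 0 0 0 0 4 3.6;0 0 0 0 0 4 3.6;0 0 0 0 0 3 3.6;0 0 0 0 0 1 3.6;0 0 0 0 0 0 3.6;0 0 0 0 0 0 3.6"

```text
time_s: 26.3
tcp_pos: [368.2, -333.5, 58.2]
orientation: [0.001, -0.002, 1.0, -0.001]
contact_force: [-0.2, -0.5, 0.3]
width: 35.9
finger_force: 0.0
```

Emit:
send_rows:
  series: "0 0 0 0 0.2 2 3.6;0 0 0 0 0 1.5 3.6;0 0 0 0 0 0.7 3.6;0 0 0 0 0 0 3.6;0 0 0 0 0 0 3.6;0 0 0 0 0 0 0.6;0 0 0 0 0 0 0.6;0 0 0 0 0 0 0.6;0 0 0 0 0 0 0.6;0 0 0 0 0 0 0.6"
  force: 25

```text
time_s: 27.3
tcp_pos: [368.0, -331.0, 15.3]
orientation: [0.0, -0.002, 1.0, -0.0]
contact_force: [-0.6, -0.7, 5.8]
width: 10.5
finger_force: 24.6
```

Emit:
send_rows:
  series: "0 0 0 0 0 -1 0.6;0 0 0 0 0 -4 0.6;0 0 0 0 0 -4 0.6;0 0 0 0 0 -4 0.6;0 0 0 -2 0.6 0 0.6;0 0 0 -4 1.3 0 0.6;0 0 0 -4 1.3 0 0.6;0 0 0 -4 1.3 0 0.6;0 0 0 -4 1.3 0 0.6;0 0 0 -4 1.3 0 0.6;0 0 0 -1.2 0.5 0 0.6;0 0 0 0 0 0 0.6"

```text
time_s: 28.5
tcp_pos: [601.1, -251.2, 143.7]
orientation: [-0.0, -0.004, 1.0, 0.0]
contact_force: [-1.1, -0.4, -0.6]
width: 10.6
finger_force: 24.6
```

Emit:
send_rows:
  series: "0 0 0 0 0 2 0.6;0 0 0 0 0 2 0.6;0 0 0 0 0 1 0.6;0 0 0 0 0 0 0.6;0 0 0 0 0 0 0.6"

```text
time_s: 29.0
tcp_pos: [598.7, -254.5, 95.4]
orientation: [-0.0, -0.001, 1.0, -0.0]
contact_force: [0.1, -0.4, -0.9]
width: 10.9
finger_force: 24.6
```

Emit:
send_rows:
  series: "0 0 0 0 0 1 0.6;0 0 0 0 0 0.6 0.6;0 0 0 0 0 0.6 0.6;0 0 0 0 0 0 0.6;0 0 0 0 0 0 0.6;0 0 0 0 0 0 1.6;0 0 0 0 0 0 3;0 0 0 0 0 0 3;0 0 0 0 0 0 3;0 0 0 0 0 -1 3;0 0 0 0 0 -3 3.4;0 0 0 0 0 -3 3.6"

```text
time_s: 30.2
tcp_pos: [598.9, -253.6, 143.8]
orientation: [-0.001, -0.002, 1.0, 0.0]
contact_force: [0.3, 0.3, 0.2]
width: 35.8
finger_force: 0.0
```

Emit:
send_rows:
  series: "0 0 0 2 -0.4 0 3.6;0 0 0 4 -0.8 0 3.6;0 0 0 4 -0.8 0 3.6;0 0 0 4 -0.8 0 3.6;0 0 0 3.1 -0.86 0 3.6;0 0 0 0 0 3 3.6;0 0 0 0 0 4 3.6;0 0 0 0 0 2 3.6;0 0 0 0 0 0 3.6;0 0 0 0 0 0 3.6"

```text
time_s: 31.2
tcp_pos: [428.7, -291.6, 53.6]
orientation: [0.0, -0.002, 1.0, -0.0]
contact_force: [-0.1, -0.4, 1.2]
width: 36.0
finger_force: 0.0
```

Emit:
send_rows:
  series: "0 0 0 0 0.1 2 3.6;0 0 0 0 0 1.4 3.6;0 0 0 0 0 0.7 3.6;0 0 0 0 0 0 3.6;0 0 0 0 0 0 3.6;0 0 0 0 0 0 0.6;0 0 0 0 0 0 0.6;0 0 0 0 0 0 0.6;0 0 0 0 0 0 0.6;0 0 0 0 0 0 0.6"

```text
time_s: 32.2
tcp_pos: [428.9, -290.2, 12.3]
orientation: [0.0, -0.002, 1.0, -0.0]
contact_force: [-0.0, 0.5, 5.7]
width: 9.4
finger_force: 24.6
```

Emit:
send_rows:
  series: "0 0 0 0 0 -1 0.6;0 0 0 0 0 -4 0.6;0 0 0 0 0 -4 0.6;0 0 0 0 0 -3.5 0.6;0 0 0 -2 0.5 0 0.6;0 0 0 -4 1 0 0.6;0 0 0 -4 1 0 0.6;0 0 0 -3.3 1 0 0.6;0 0 0 0 0 2 0.6;0 0 0 0 0 2 0.6;0 0 0 0 0 0 0.6;0 0 0 0 0 0 0.6"

```text
time_s: 33.4
tcp_pos: [560.9, -254.6, 97.2]
orientation: [-0.0, -0.002, 1.0, -0.0]
contact_force: [0.2, 0.1, -0.8]
width: 9.2
finger_force: 24.4
```

Emit:
send_rows:
  series: "0 0 0 0 0 1.5 0.6;0 0 0 0 0 1 0.6;0 0 0 0 0 0.5 0.6;0 0 0 0 0 0 0.6;0 0 0 0 0 0 0.6;0 0 0 0 0 0 1.6;0 0 0 0 0 0 3;0 0 0 0 0 0 3;0 0 0 0 0 0 3;0 0 0 0 0 -1 3;0 0 0 0 0 -3 3;0 0 0 0 0 -3 3"

```text
time_s: 34.6
tcp_pos: [560.9, -254.4, 137.8]
orientation: [-0.001, -0.002, 1.0, 0.0]
contact_force: [0.5, -0.8, 0.3]
width: 29.9
finger_force: 0.0
```

Emit:
send_rows:
  series: "0 0 0 2 0.6 0 3;0 0 0 4 1.2 0 3;0 0 0 4 1.2 0 3;0 0 0 4 1.2 0 3;0 0 0 3.9 1 0 3;0 0 0 1 0.3 2 3;0 0 0 0 0 3 3;0 0 0 0 0 2 3;0 0 0 0 0 0 3;0 0 0 0 0 0 3"

```text
time_s: 35.6
tcp_pos: [372.2, -200.7, 67.4]
orientation: [0.0, -0.002, 1.0, -0.0]
contact_force: [0.4, 0.1, -0.7]
width: 30.0
finger_force: 0.0
```

```bash
python3 - <<'E'
from h import *
c=r.camera("top"); s=None; P=cloud(c)
c,s=wrist("w6"); print(s["time_s"],s["tcp_pos"],s["q"])
knobs(c,s)
E
```

```text
35.65 [ 372.70521564 -200.77478679   67.75272062] [-0.22205873  0.4059876   0.6884853   2.30548593 -0.48518456  0.56837821
  2.41745075]
146 max z 17.6 xy [ 371.6 -199.3] tool move x 0.11 y 0.15
203 max z 21.6 xy [ 372.1 -249.4] tool move x 0.06 y -4.86
305 max z 27.5 xy [ 398.6 -284.8] tool move x -2.59 y -8.40
215 max z 21.3 xy [ 421.8 -331. ] tool move x -4.91 y -13.03
179 max z 22.1 xy [ 423.6 -204. ] tool move x -5.09 y -0.32
```

Within reach. Down to z = 7 and grip.

Emit:
send_rows:
  series: "0 0 0 0.1 0.1 2 3;0 0 0 0 0 2 3;0 0 0 0 0 1.5 3;0 0 0 0 0 0.5 3;0 0 0 0 0 0 3;0 0 0 0 0 0 3;0 0 0 0 0 0 0.4;0 0 0 0 0 0 0.4;0 0 0 0 0 0 0.4;0 0 0 0 0 0 0.4;0 0 0 0 0 0 0.4"

```text
time_s: 36.8
tcp_pos: [371.7, -199.4, 7.4]
orientation: [0.001, -0.002, 1.0, -0.0]
contact_force: [-1.2, 0.0, 7.5]
width: 7.0
finger_force: 24.6
```

Emit:
send_rows:
  series: "0 0 0 0 0 -1 0.4;0 0 0 0 0 -4 0.4;0 0 0 0 0 -4 0.4;0 0 0 0 0 -3.5 0.4;0 0 0 -2 -0.6 0 0.4;0 0 0 -4 -1.3 0 0.4;0 0 0 -4 -1.3 0 0.4;0 0 0 -4 -1.3 0 0.4;0 0 0 -2.2 -1 0 0.4;0 0 0 0 0 2 0.4;0 0 0 0 0 0 0.4;0 0 0 0 0 0 0.4"

```text
time_s: 38.0
tcp_pos: [532.4, -253.3, 111.7]
orientation: [-0.001, -0.002, 1.0, 0.0]
contact_force: [-1.0, 0.4, 0.4]
width: 7.1
finger_force: 24.4
```

Emit:
send_rows:
  series: "0 0 0 0 0 2 0.4;0 0 0 -0.1 0 2 0.4;0 0 0 0 0 0.6 0.4;0 0 0 0 0 0.4 0.4;0 0 0 0 0 0 0.4;0 0 0 0 0 0 0.4;0 0 0 0 0 0 1.5;0 0 0 0 0 0 2.4;0 0 0 0 0 0 2.4;0 0 0 0 0 -1 2.4;0 0 0 0 0 -3 3;0 0 0 0 0 -4 3"

```text
time_s: 39.2
tcp_pos: [533.2, -253.0, 141.9]
orientation: [-0.002, -0.002, 1.0, 0.0]
contact_force: [1.2, -0.3, -0.1]
width: 30.0
finger_force: 0.0
```

Emit:
send_rows:
  series: "0 0 0 1 0 -4 3;0 0 0 2 0 -4 3;0 0 0 2 0 0 3;0 0 0 0 0 0 3;0 0 0 0 0 0 3;0 0 0 0 0 0 3;0 0 0 0 0 0 3;0 0 0 0 0 0 3;0 0 0 0 0 0 3;0 0 0 0 0 0 3;0 0 0 0 0 0 3;0 0 0 0 0 0 3"

```text
time_s: 40.4
tcp_pos: [484.3, -253.8, 221.8]
orientation: [-0.0, -0.002, 1.0, -0.0]
contact_force: [-0.4, 0.2, -0.0]
width: 30.3
finger_force: 0.0
```

```bash
python3 - <<'E'
from h import *
c,s=wrist(); print(s["time_s"],s["tcp_pos"])
knobs(c,s,box=(505,630,-315,-195),floor=53)
u,v=map(int,proj(c,[567,-377,47],s));print(u,v)
a=c["img"][max(0,v-50):v+50,max(0,u-50):u+150];print(a.shape)
cv2.imwrite("pics/w7.png",cv2.resize(a[:,:,::-1],None,fx=4,fy=4,interpolation=cv2.INTER_CUBIC))
E
```

```text
40.4 [ 484.34167712 -253.75291482  221.77857995]
63 max z 71.6 xy [ 534.4 -254.3] tool move x -5.01 y -0.06
120 max z 81.2 xy [ 559.4 -254.7] tool move x -7.51 y -0.10
654 max z 87.0 xy [ 598.5 -254. ] tool move x -11.41 y -0.03
210 247
(100, 200, 3)
```

View pics/w7.png

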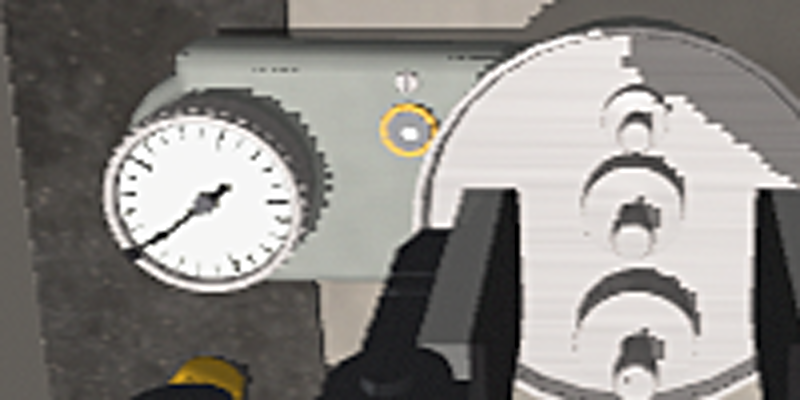

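The pointer lies on the zero lug (130,252), so the match holds. Now I'll unload, starting with the 10 g weight.

Emit:
send_rows:
  series: "0 0 0 -2 0 0 3;0 0 0 -2.97 -0.05 0 3;0 0 0 0 0 3 3;0 0 0 0 0 4 3;0 0 0 0 0 4 3;0 0 0 0 0 2 3;0 0 0 0 0 0 2.6;0 0 0 0 0 0 2.6"

```text
time_s: 41.25
tcp_pos: [534.3, -254.4, 92.3]
orientation: [0.0, -0.002, 1.0, -0.0]
contact_force: [-0.1, 0.2, 0.8]
width: 25.8
finger_force: 0.0
```

Emit:
send_rows:
  series: "0 0 0 0 0 1.5 2.6;0 0 0 0 0 1 2.6;0 0 0 0 0 0.6 2.6;0 0 0 0 0 0 2.6;0 0 0 0 0 0 2.6;0 0 0 0 0 0 0.4;0 0 0 0 0 0 0.4;0 0 0 0 0 0 0.4;0 0 0 0 0 0 0.4;0 0 0 0 0 0 0.4"

```text
time_s: 42.25
tcp_pos: [534.1, -254.0, 60.9]
orientation: [0.0, -0.002, 1.0, -0.0]
contact_force: [1.1, 0.1, -0.7]
width: 6.9
finger_force: 24.4
```

Emit:
send_rows:
  series: "0 0 0 0 0 -1 0.4;0 0 0 0 0 -4 0.4;0 0 0 0 0 -3 0.4;0 0 0 2 0 0 0.4;0 0 0 4 0 0 0.4;0 0 0 4 0 0 0.4;0 0 0 0.9 0.2 0 0.4;0 0 0 0 0 4 0.4;0 0 0 0 0 4 0.4;0 0 0 0 0 3 0.4;0 0 0 0 0 0 0.4;0 0 0 0 0 0 0.4"

```text
time_s: 43.45
tcp_pos: [425.3, -252.9, 31.4]
orientation: [-0.0, -0.002, 1.0, -0.0]
contact_force: [-0.2, -0.1, -0.1]
width: 6.9
finger_force: 24.4
```

Emit:
send_rows:
  series: "0 0 0 0 0 1.4 0.4;0 0 0 0 0 0.6 0.4;0 0 0 0 0 0.35 0.4;0 0 0 0 0 0 0.4;0 0 0 0 0 0 0.4;0 0 0 0 0 0 1.5;0 0 0 0 0 0 2.6;0 0 0 0 0 0 2.6;0 0 0 0 0 -1 2.6;0 0 0 0 0 -4 3;0 0 0 0 0 -4 3;0 0 0 0 0 -4 3"

```text
time_s: 44.65
tcp_pos: [424.4, -252.6, 139.0]
orientation: [-0.001, -0.002, 1.0, 0.0]
contact_force: [1.1, -0.1, 0.5]
width: 30.0
finger_force: 0.0
```

Emit:
send_rows:
  series: "0 0 0 -2 0 0 3;0 0 0 -4 0 0 3;0 0 0 -4 -0.1 0 3;0 0 0 -3.5 -0.1 0 3;0 0 0 0 0 2 3;0 0 0 0 0 2 3;0 0 0 0 0 0 3;0 0 0 0 0 0 3"

```text
time_s: 45.45
tcp_pos: [559.7, -254.1, 97.8]
orientation: [-0.0, -0.002, 1.0, -0.0]
contact_force: [-0.2, 0.5, 0.8]
width: 30.0
finger_force: 0.0
```

Emit:
send_rows:
  series: "0 0 0 0 0 1.6 3;0 0 0 0 0 1 3;0 0 0 0 0 0.6 3;0 0 0 0 0 0 3;0 0 0 0 0 0 3;0 0 0 0 0 0 0.5;0 0 0 0 0 0 0.5;0 0 0 0 0 0 0.5;0 0 0 0 0 0 0.5;0 0 0 0 0 0 0.5"

```text
time_s: 46.45
tcp_pos: [560.1, -254.0, 65.4]
orientation: [0.0, -0.002, 1.0, -0.0]
contact_force: [1.0, 0.4, 0.4]
width: 9.7
finger_force: 24.3
```

Emit:
send_rows:
  series: "0 0 0 0 0 -1 0.5;0 0 0 0 0 -4 0.5;0 0 0 0 0 -3 0.5;0 0 0 2 -1.2 0 0.5;0 0 0 4 -2.3 0 0.5;0 0 0 3.5 -2 0 0.5;0 0 0 0 0 4 0.5;0 0 0 0 0 4 0.5;0 0 0 0 0 3 0.5;0 0 0 0 0 0 0.5;0 0 0 0 0 0 0.5"

```text
time_s: 47.55
tcp_pos: [465.3, -309.8, 36.1]
orientation: [-0.0, -0.002, 1.0, -0.0]
contact_force: [-0.8, 0.2, 0.5]
width: 9.7
finger_force: 24.5
```

Emit:
send_rows:
  series: "0 0 0 0 0 1.4 0.5;0 0 0 0 0 0.7 0.5;0 0 0 0 0 0.35 0.5;0 0 0 0 0 0 0.5;0 0 0 0 0 0 0.5;0 0 0 0 0 0 1.5;0 0 0 0 0 0 2.6;0 0 0 0 0 0 3;0 0 0 0 0 -1 3;0 0 0 0 0 -4 3.4;0 0 0 0 0 -4 3.4;0 0 0 0 0 -4 3.4"

```text
time_s: 48.75
tcp_pos: [464.8, -309.4, 142.6]
orientation: [-0.0, -0.002, 1.0, -0.0]
contact_force: [0.7, 0.3, -0.3]
width: 34.0
finger_force: 0.0
```

Emit:
send_rows:
  series: "0 0 0 -2 0.8 0 3.4;0 0 0 -4 1.7 0 3.4;0 0 0 -4 1.7 0 3.4;0 0 0 -3.4 1.4 0 3.4;0 0 0 0 0 2 3.4;0 0 0 0 0 1.5 3.4;0 0 0 0 0 0 3.4;0 0 0 0 0 0 3.4"

```text
time_s: 49.55
tcp_pos: [597.8, -253.5, 105.6]
orientation: [-0.001, -0.001, 1.0, 0.0]
contact_force: [-1.2, 0.5, 0.5]
width: 34.0
finger_force: 0.0
```

Emit:
send_rows:
  series: "0 0 0 0 0 1.7 3.4;0 0 0 0 0 1 3.4;0 0 0 0 0 0.6 3.4;0 0 0 0 0 0 3.4;0 0 0 0 0 0 3.4;0 0 0 0 0 0 0.6;0 0 0 0 0 0 0.6;0 0 0 0 0 0 0.6;0 0 0 0 0 0 0.6;0 0 0 0 0 0 0.6"

```text
time_s: 50.55
tcp_pos: [599.2, -252.9, 73.0]
orientation: [0.0, -0.002, 1.0, -0.0]
contact_force: [0.2, -0.5, 0.2]
width: 10.2
finger_force: 24.3
```

Emit:
send_rows:
  series: "0 0 0 0 0 -1 0.6;0 0 0 0 0 -4 0.6;0 0 0 0 0 -3 0.6;0 0 0 2 -0.6 0 0.6;0 0 0 4 -1.3 0 0.6;0 0 0 4 -1.3 0 0.6;0 0 0 4 -1.3 0 0.6;0 0 0 4 -1.3 0 0.6;0 0 0 4 -1.3 0 0.6;0 0 0 0.9 -0.6 0 0.6;0 0 0 0 0 0 0.6;0 0 0 0 0 0 0.6"

```text
time_s: 51.75
tcp_pos: [371.8, -330.4, 153.2]
orientation: [0.001, -0.003, 1.0, 0.0]
contact_force: [-0.1, 0.2, -0.8]
width: 10.5
finger_force: 24.5
```

Emit:
send_rows:
  series: "0 0 0 0 0 2 0.6;0 0 0 0 0 4 0.6;0 0 0 0 0 4 0.6;0 0 0 0 0 2 0.6;0 0 0 0 0 0 0.6;0 0 0 0 0 0 0.6"

```text
time_s: 52.35
tcp_pos: [371.6, -330.6, 32.9]
orientation: [-0.0, -0.003, 1.0, -0.0]
contact_force: [1.0, 0.0, -0.1]
width: 10.2
finger_force: 24.5
```

Emit:
send_rows:
  series: "0 0 0 0 0 1 0.6;0 0 0 0 0 0.5 0.6;0 0 0 0 0 0.3 0.6;0 0 0 0 0 0 0.6;0 0 0 0 0 0 0.6;0 0 0 0 0 0 1.5;0 0 0 0 0 0 2.6;0 0 0 0 0 0 3.2;0 0 0 0 0 -1 3.2;0 0 0 0 0 -4 3.4;0 0 0 0 0 -4 3.4;0 0 0 0 0 -4 3.4"

```text
time_s: 53.55
tcp_pos: [369.7, -330.7, 146.5]
orientation: [-0.0, -0.002, 1.0, 0.0]
contact_force: [1.6, -1.3, -0.2]
width: 34.0
finger_force: 0.0
```

Emit:
send_rows:
  series: "0 0 0 -2 1 -3 3.4;0 0 0 -3 2 -3 3.4;0 0 0 -2 3 -3 3.4;0 0 0 0 0 0 3.4;0 0 0 0 0 0 3.4;0 0 0 0 0 0 3.4"

```text
time_s: 54.15
tcp_pos: [438.7, -270.9, 234.4]
orientation: [-0.001, -0.001, 1.0, 0.0]
contact_force: [-0.1, 0.4, -0.9]
width: 34.1
finger_force: 0.0
```

```bash
python3 - <<'E'
from h import *
c=r.camera("top"); P=cloud(c)
m=(P[...,2]>28)&(P[...,2]<42)&(abs(P[...,0]-431)<45)&(abs(P[...,1]-305)<45); print("pot",m.sum(),np.median(P[m],0))
c,s=wrist("w9"); print(s["tcp_pos"],s["contact_force"],s["finger_force"]); knobs(c,s,box=(345,490,-360,-160)); print("pan:");knobs(c,s,box=(515,625,-310,-200),floor=60)
E
```

```text
pot 295 [428.60040744 305.86472519  34.74510989]
[ 438.44438186 -271.1787927   234.16428987] [-1.45665719 -0.28043128 -0.25584797] 0.0
723 max z 34.2 xy [ 371.9 -330.6] tool move x 6.66 y -5.94
66 max z 22.2 xy [ 373.2 -249.9] tool move x 6.52 y 2.13
80 max z 28.1 xy [ 399.1 -285.6] tool move x 3.93 y -1.44
63 max z 21.9 xy [ 422.7 -332.5] tool move x 1.58 y -6.13
64 max z 22.5 xy [ 424.3 -204.3] tool move x 1.41 y 6.69
48 max z 17.8 xy [ 426.  -253.1] tool move x 1.25 y 1.81
80 max z 28.0 xy [ 465.7 -309. ] tool move x -2.73 y -3.78
55 max z 20.2 xy [ 487.3 -164.1] tool move x -4.89 y 10.71
pan:
```

View pics/w9.png

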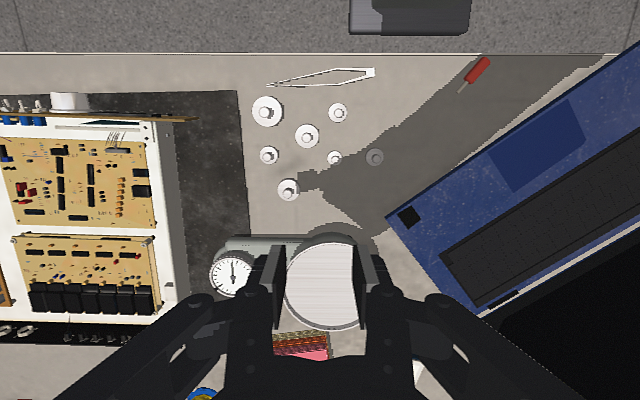

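All seven weights stand upright on the bench, the pan at (322,285) is empty and the pot is in its tray. I'm handing the job in.

```bash
python3 -c "
from bench import r
print(r.close_job())"
```

```text
the job is handed in; nothing more can be done
None
```

The job is handed in, with no verdict returned: the pot matched 160 g (100 + 50 + 10) to within a division by my dial readings; it is back in its tray, the pan is empty and all seven weights are on the bench.

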